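# Unclip the lid of the blue test-tile tub

## Task

Open the blue-banded tub of glaze test tiles: squeeze the two orange side buttons on its blue lid together, lift the lid straight off and set it down gently, right way up, in the middle of the dark wooden board, then let go. Do not drop it. Leave the blue tub standing where it is and do not disturb the green tub.

Things in the scene. Friction and masses are not known exactly. Their poses are not given: they have to be found in the camera images.
- lid_grip (a point): Centre of the blue lid's grip, z up. Lid: plate 124 x 104 mm (x, y), 130 g, its top 17 mm below this point; feet, on which it stands, end 42 mm below. Grip: 48 mm long in x, top 20 mm above. Orange spring buttons on its +y and -y sides, 34 mm long, 15 mm below to 15 mm above, outer faces 52 mm apart, slide in along y 9 mm each (34 mm apart; 5 N); both must be in 6 mm or more to unhook the lid.
- tub: The tub of glaze test tiles: white with a blue band, 120 x 100 mm (x, y), 70 mm high, 1.3 kg, loose on the table. Origin at the centre of its underside, z up. The blue lid starts clipped on it, axes along the tub's; the buttons' bolts hook under its rim. The lid is free of it once raised 25 mm with the buttons kept in.
- green_tub: A bystander: a like tub with a green band and a green lid with orange buttons, 124 x 104 mm, 113 mm high in all, 1.5 kg, loose on the table. Origin at the centre of its underside.
- board_top (a point): Centre of the top face of the dark wooden board, 200 x 170 mm (x, y), 18 mm thick, fixed; z up. Both tubs, the board and a fixed blue banding wheel with a clay pot (160 mm across, 108 mm high) stand in a row across the table in any order, about 0.2 m apart. A brush lies beyond the row.
Things that resemble listed ones, but are neither listed nor needed, are in the scene too. There is more than one size of the part that bears lid_grip; the job needs the larger.

How it is judged:
At the end, for the whole second after the job is handed in: The blue lid stands at rest on its feet on the board, upright within about 6 degrees, its centre within 35 mm of the board's centre, released; the blue tub stands upright within 50 mm of where it was (horizontal distance between lid_grip and board_top below 0.035 m and z of lid_grip in the frame of board_top between 0.036 and 0.048 m and angle between each of lid_grip, tub's own z axis and vertical below 0.1 rad and linear speed of lid below 0.02 m/s and distance of tub from where it was at the start of the episode below 0.05 m); the robot touches nothing.
It fails at once if the lid is dropped: it falls faster than 0.6 m/s (more than about 20 mm) with no finger on it (linear speed of lid above 0.6 m/s and contact force between the fingers and lid below 0.02 N).
It fails at once if the green tub is moved by more than 30 mm (distance of green_tub from where it was at the start of the episode above 0.03 m).
It also fails if it takes over 40 s, if anything falls off the work surface, if the arm or the gripper's body presses on something with over 40 N, if the wrist force passes 120 N, or if a joint passes its speed limit or range.

## Robot

A 6-joint arm with a two-finger parallel gripper is mounted at the origin on the work surface. World frame = base frame: x ahead of the robot, y to its left, z up, the work surface at z = 0. Lengths are in m, angles in rad, forces in N, time in s.
With the tool pointing down it reaches from about 0.275 to 0.825 m from the base axis. Payload 5.2 kg.
Tool frame: the origin (TCP) lies at the very end of the fingers, on their centre line; the grasp point (between the pads) lies arm.hold_point_z behind it (arm.hold_point_z is the distance from the TCP to the grasp point, in m); z points along the fingers, y is the direction in which the jaws open and shut (so a half turn about z gives the same grasp; the last joint's range is limited). The gripper opens to 93 mm and grips with 3 to 60 N. Pads are 15 mm wide; open, the fingers measure 128 mm over their backs; the gripper's body (75 mm by 188 mm) begins 65 mm behind the grasp point.
Start: joints at [-1.422, 0.259, 1.535, -0, 1.348, -0.203], TCP at [0.19, -0.516, 0.219] pointing down, gripper open.
Joint ranges: [-3.14, 3.14], [-0.91, 2.08], [0.19, 2.58], [-1.22, 4.36], [0.22, 2.71], [-3.12, 3.12]. Speed limits (rad/s): [2.57, 2.57, 3.14, 3.14, 3.14, 3.14].

## Interface

Orientations are given as [roll, pitch, yaw] about the fixed x, y, z axes, in that order (R = Rz(yaw) Ry(pitch) Rx(roll)).
In Python, from plant import arm gives the robot as it stands. The module is installed in compiled form; this text tells all that it offers.
- The arm moves only by the tool play_rows, never from a script. Its argument "targets" is a list that holds one entry, the list of rows, each a list of 5 numbers: the shift along the tool's x, y, z in units of 40 cm (1.0 is 40 cm), then the turn about the tool's z in units of 180 degrees (1.0 is 180 degrees), then the opening, from -1 (shut) to 1 (fully open). In form: [[[x, y, z, roll, grip], ...]]. A call has 1 to 12 rows; each row is the pose to reach, as a shift and turn from the pose measured when the call began, along the tool's axes at that moment, turning the shorter way round; what a row does not reach only later rows make up. A row lasts 1/8 s, in which the tool goes at most 62.5 mm and 10.7 degrees, less where a joint would pass 70% of its speed; a pose out of reach is approached as far as the arm can. A call with a number of a shift or a turn outside -1 to 1 is refused whole. A call with a gripper value outside its range is refused whole. The fingers move at their own pace and stop on an object; "grip_force" is the grip in N (left out, the last holds). Time passes only in rows, so rows that repeat a pose let the fingers close. It gives the time, the measured TCP pose, the force and the opening at its end, in the units of the state.
- arm.observe(): the state, without advancing time (a new reading comes with each control period).
- arm.capture(name): name is "scene" or "top"; returns a dict with "frame" (400x640x3 uint8, blue, green, red), "depth" (400x640 float32, m along the optical axis (not along the pixel's ray), 0 where there is no reading), "K" (3x3 intrinsics, pixels), "R" (3x3) and "t" (3): a world point X has camera coordinates R X + t. Camera axes: x right, y down, z forward; pixel columns grow to the right and rows downward; lengths in m; the calibration is good to about 2 mm. A picture is of the moment at which its call begins.
- arm.sign_off(): hands the job in, once; it reports no verdict.
The state is a dict: "t": time; "joint_pos": joint angles; "joint_vel": joint speeds; "tau": joint torques, N m; "tcp_pos": TCP position; "orientation": TCP orientation; "wrist_force": force on the tool from outside, world axes, zero at the start; "ft_torque": the same for the moment, N m; "gripper_width": finger opening in m.
Only numpy, scipy, OpenCV 4.12 (cv2) and the standard library are available. Lean on these libraries where they do the work, as an engineer would, in place of code of your own. Each camera call takes 0.05 s, during which the arm holds its last target. There are 200 camera calls.

## Working session

There is one attempt and no reset: what is moved stays moved. The work goes in short steps, Python scripts to look and compute and a tool call to move; the robot and the scene stay as the last step left them, time stands still between calls to the robot, and variables do not carry over. Pictures are saved under pics/ and viewed, about 8 in all and at most 12, crops included, and the job is handed in when it is done.

Besides the shell and the picture viewer there is one more tool, called as a command line: name --argument value ..., lists and objects as JSON in quotes. play_rows: Moves the arm, as the interface text tells. Its arguments: {"type":"object","properties":{"targets":{"type":"array"},"grip_force":{"type":"number"}},"required":["targets"]}

```bash
mkdir -p pics
cat > h.py <<'E'
import numpy as np, cv2
from plant import arm
def cap(n,f):
    c=arm.capture(n); cv2.imwrite('pics/'+f+'.png',c['frame']); np.savez('pics/'+f+'.npz',**c); return c
def world(c,u,v,d=None):
    if d is None: d=np.median([x for x in c['depth'][int(v)-1:int(v)+2,int(u)-1:int(u)+2].ravel() if x>0])
    p=np.linalg.inv(c['K'])@[u,v,1]*d
    return c['R'].T@(p-c['t'])
E
python3 - <<'E'
from h import *
s=arm.observe();print(s, arm.hold_point_z)
for n in('scene','top'):
    c=cap(n,n+'0');print(n,c['K'].tolist(),c['R'].round(3).tolist(),c['t'].round(3), (-c['R'].T@c['t']).round(3))
E
```

```text
{'t': 0.0, 'joint_pos': array([-1.42177393e+00,  2.59379599e-01,  1.53606498e+00, -3.71672049e-05,
        1.34801704e+00, -2.02763051e-01]), 'joint_vel': array([ 5.33060372e-04, -1.49473498e-03, -1.01869957e-03,  8.88064788e-04,
       -8.46546684e-05,  6.61838748e-04]), 'tau': array([-7.46559308e-04, -4.37313795e+01, -2.83999926e+01,  7.19559146e-02,
        4.12663340e-02, -1.57769437e-04]), 'tcp_pos': array([ 0.18946104, -0.51575232,  0.21780529]), 'orientation': array([-3.13975469e+00, -3.40873176e-04,  3.51793384e-01]), 'wrist_force': array([-0.48633258,  0.601303  , -0.55184315]), 'ft_torque': array([ 0.01442169, -0.0368513 ,  0.03427999]), 'gripper_width': 0.09288083916006043} 0.0188
scene [[454.8168352056068, 0.0, 316.68354251023766], [0.0, 454.8168352056068, 204.18659978765925], [0.0, 0.0, 1.0]] [[-0.143, 0.99, 0.004], [0.751, 0.112, -0.65], [-0.644, -0.09, -0.76]] [ 0.17  -0.335  1.484] [1.232 0.002 0.908]
top [[418.0121826624554, 0.0, 318.5094686069599], [0.0, 418.0121826624554, 191.31004094746956], [0.0, 0.0, 1.0]] [[-0.009, -0.999, 0.032], [-0.985, 0.004, -0.174], [0.174, -0.033, -0.984]] [-0.095  0.521  0.964] [ 0.345 -0.065  1.043]
```

View pics/scene0.png

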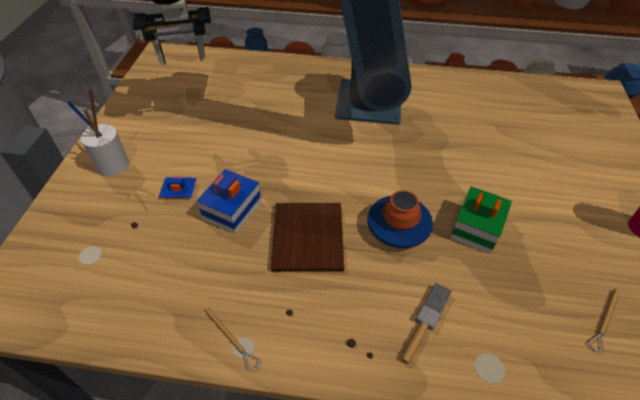

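View pics/top0.png

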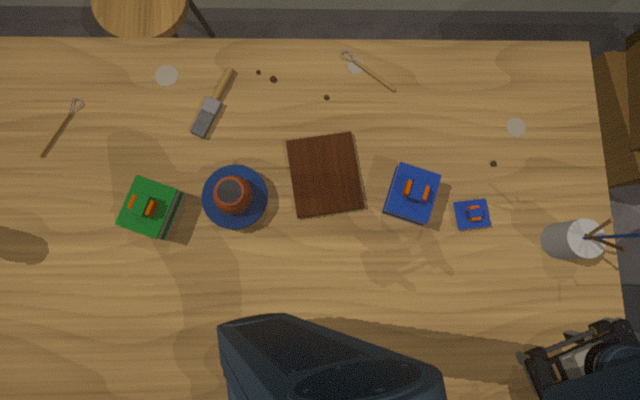

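The scene view shows the blue tub at (230,200), a small decoy lid at (178,187), the board at (308,237), the wheel and pot at (402,215) and the green tub at (482,218). In the top view the blue lid is at (413,193), the board at (325,174) and the small lid at (473,213). I'll enlarge both views.

```bash
python3 - <<'E'
import cv2,numpy as np
a=cv2.imread('pics/scene0.png')[160:280,185:355]; b=cv2.imread('pics/top0.png')[125:235,280:450]
z=lambda i:cv2.resize(i,None,fx=4.7,fy=4.7,interpolation=cv2.INTER_CUBIC)
o=np.vstack([cv2.resize(a,None,fx=2.6,fy=2.6,interpolation=2)]);
cv2.imwrite('pics/a.png',z(a)); cv2.imwrite('pics/b.png',z(b))
E
python3 - <<'E'
from h import *
for n in('top0','scene0'):
    c=np.load('pics/'+n+'.npz'); hsv=cv2.cvtColor(c['frame'],cv2.COLOR_BGR2HSV)
    f=c['frame']; d=c['depth']; 
    V,U=np.mgrid[:400,:640]; P=np.linalg.inv(c['K'])@np.stack([U.ravel(),V.ravel(),np.ones(U.size)])*d.ravel()
    W=(c['R'].T@(P-c['t'][:,None])).T.reshape(400,640,3)
    x0,x1,y0,y1=(380,445,155,232) if n=='top0' else (192,266,168,232)
    M=np.zeros((400,640),bool); M[y0:y1,x0:x1]=1; M&=d>0
    print(n,'heights',np.histogram(W[M][:,2],bins=np.arange(-.01,.14,.005))[0])
    og=M&(hsv[...,0]<14)&(hsv[...,1]>190)&(hsv[...,2]>120)&(W[...,2]>.08)
    k,l,st,ce=cv2.connectedComponentsWithStats(og.astype(np.uint8))
    for i in range(1,k):
        if st[i,4]>8:
            w=W[l==i]; print('orange',st[i],ce[i].round(1),w.mean(0).round(4),w.min(0).round(3),w.max(0).round(3))
    pl=M&(W[...,2]>.065)&(W[...,2]<.082)&(hsv[...,0]>100)&(hsv[...,0]<130)
    r=cv2.minAreaRect((W[pl][:,:2]*1000).astype(np.float32)); print('plate',r,np.median(W[pl][:,2]))
    x0,x1,y0,y1=(280,370,125,222) if n=='top0' else (268,350,198,275)
    M=np.zeros((400,640),bool); M[y0:y1,x0:x1]=1; M&=(d>0)&(W[...,2]>.01)&(hsv[...,2]<110)
    print('board',cv2.minAreaRect((W[M][:,:2]*1000).astype(np.float32)),np.median(W[M][:,2]))
E
```

```text
top0 heights [   0  549 1791  116   26    9   21   26   30   27   40   46   23   31
    6    1  389 1352   47   21   12   13   27  129  213   47    0    0
    0    0]
plate ((513.415771484375, -322.1083984375), (104.4814224243164, 125.13916778564453), 70.9848403930664) 0.07646079839845679
board ((571.1411743164062, -114.19207763671875), (200.6289825439453, 170.19749450683594), 8.676576614379883) 0.019409481047460514
scene0 heights [  40 1570  494   83   81   78   84   73   86   75   96   91   81   86
   81   44  866  259   27   44   42   39   67  105  127    0    0    0
    0    0]
orange [215 176   7   8  14] [218.  179.5] [ 0.509  -0.3415  0.1059] [ 0.497 -0.345  0.104] [ 0.522 -0.337  0.109]
orange [229 181  10  14  73] [233.8 187.3] [ 0.5237 -0.2987  0.1005] [ 0.508 -0.308  0.085] [ 0.538 -0.292  0.109]
plate ((514.5537109375, -320.57464599609375), (105.61534881591797, 125.96186065673828), 71.1433334350586) 0.07367510053112804
board ((573.1895751953125, -112.41336822509766), (203.8698272705078, 170.1331787109375), 8.55025577545166) 0.01662449454771458
```

View pics/a.png

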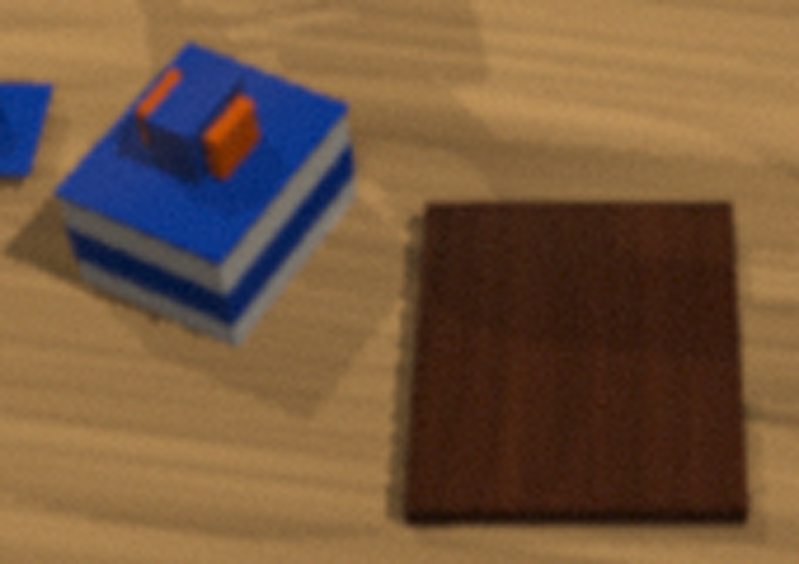

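View pics/b.png

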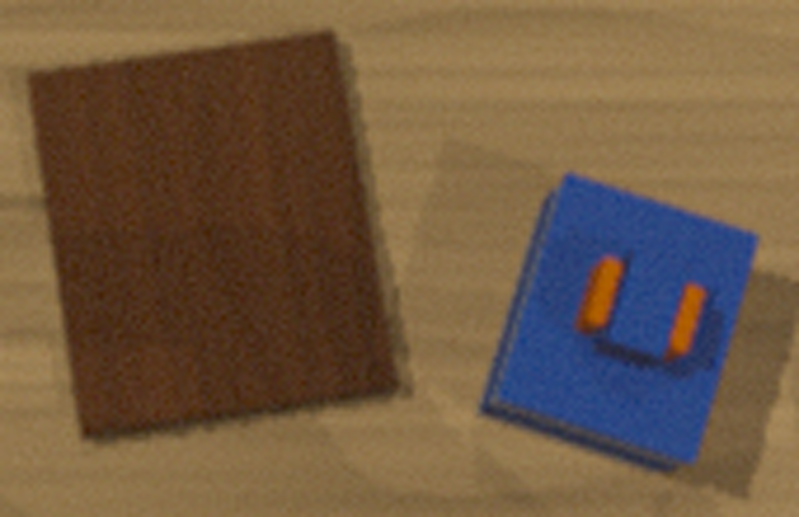

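play_rows --targets '[[[0.06,-0.01,-0.05,0,1],[0.16,-0.03,-0.1,0.02,1],[0.27,-0.05,-0.1,0.04,1],[0.38,-0.07,-0.1,0.07,1],[0.49,-0.09,-0.1,0.1,1],[0.6,-0.11,-0.1,0.13,1],[0.71,-0.13,-0.1,0.16,1],[0.82,-0.15,-0.06,0.19,1],[0.9,-0.17,0,0.218,1],[0.929,-0.177,0,0.218,1],[0.929,-0.177,0,0.218,1],[0.929,-0.177,0,0.218,1]]]' --grip_force 15

```text
t: 1.6
tcp_pos: [0.5134, -0.3225, 0.2193]
orientation: [-3.141, -0.001, -0.333]
wrist_force: [-0.5, -0.6, 0.1]
gripper_width: 0.0929
```

play_rows --targets '[[[0,0,0.08,0,1],[0.0,0,0.16,0,1],[0.0,0,0.225,0,1],[0.0,0,0.225,0,1]]]'

```text
t: 2.1
tcp_pos: [0.5116, -0.3228, 0.1281]
orientation: [-3.14, 0.003, -0.334]
wrist_force: [0.3, 0.2, -0.5]
gripper_width: 0.0932
```

Run:
```python
from h import *
c=cap('scene','s1'); s=arm.observe(); print(s['tcp_pos'],s['orientation'],s['wrist_force'])
cv2.imwrite('pics/s1c.png',cv2.resize(c['frame'][100:240,170:320],None,fx=4.2,fy=4.2,interpolation=2))
```

```text
[ 0.51266108 -0.32340248  0.12970821] [-3.14134658e+00 -1.94482824e-05 -3.34233162e-01] [-1.33303741 -0.1945167   0.86316523]
```

View pics/s1c.png

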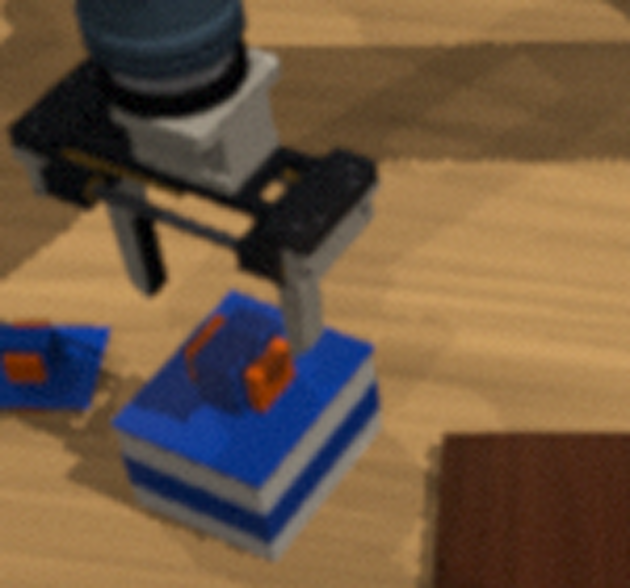

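The close-up shows the fingers astride the grip and in line with the two orange buttons. I'll make a small centring correction and lower the gripper.

play_rows --targets '[[[0.004,-0.006,0.03,0,1],[0.004,-0.006,0.06,0,1],[0.004,-0.006,0.09,0,1],[0.004,-0.006,0.115,0,1],[0.004,-0.006,0.115,0,1],[0.004,-0.006,0.115,0,1]]]'

```text
t: 2.9
tcp_pos: [0.5151, -0.3218, 0.0838]
orientation: [-3.141, -0.0, -0.334]
wrist_force: [0.3, 0.2, 0.3]
gripper_width: 0.0929
```

play_rows --targets '[[[0,0,0.0,0,0],[0,0,0.0,0,-0.3],[0,0,0.0,0,-0.6],[0,0,0.0,0,-1],[0,0,0.0,0,-1],[0,0,0.0,0,-1],[0,0,0.0,0,-1],[0,0,0.0,0,-1]]]' --grip_force 25

```text
t: 3.9
tcp_pos: [0.5153, -0.3218, 0.0841]
orientation: [-3.142, -0.001, -0.334]
wrist_force: [-1.0, -0.1, 3.2]
gripper_width: 0.033
```

The opening is about 33 mm, against 34 mm expected with both buttons fully in. I'll lift straight up.

play_rows --targets '[[[0,0,-0.02,0,-1],[0,0,-0.04,0,-1],[0,0,-0.07,0,-1],[0,0,-0.1,0,-1],[0,0,-0.14,0,-1],[0,0,-0.18,0,-1],[0,0,-0.22,0,-1],[0,0,-0.25,0,-1],[0,0,-0.25,0,-1],[0,0,-0.25,0,-1]]]'

```text
t: 5.15
tcp_pos: [0.5149, -0.3216, 0.1836]
orientation: [-3.141, 0.0, -0.334]
wrist_force: [0.7, -0.6, -1.4]
gripper_width: 0.033
```

Run:
```python
from h import *
c=cap('scene','s2'); s=arm.observe(); print(s['tcp_pos'],s['orientation'],s['wrist_force'],s['gripper_width'])
cv2.imwrite('pics/s2c.png',cv2.resize(c['frame'][60:280,160:360],None,fx=2.7,fy=2.7,interpolation=2))
```

```text
[ 0.51480358 -0.32148093  0.18331921] [-3.14100880e+00  7.47703405e-04 -3.34166129e-01] [-0.84245174  0.00865614 -1.17785063] 0.03263961844106897
```

View pics/s2c.png

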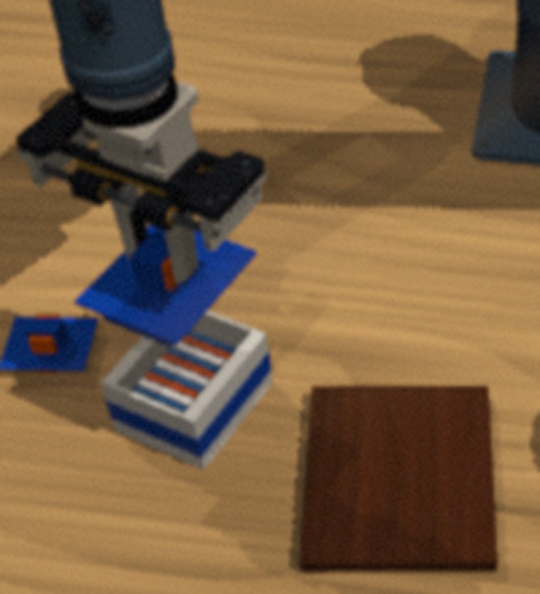

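The lid is off and level in the jaws, and the tub still stands at crop (190,390). I'll carry the lid across to the board.

play_rows --targets '[[[-0.002,-0.03,0,0,-1],[-0.006,-0.09,0,0,-1],[-0.011,-0.17,0,0,-1],[-0.016,-0.25,0,0,-1],[-0.021,-0.33,0,0,-1],[-0.027,-0.41,0,0,-1],[-0.031,-0.475,0,0,-1],[-0.034,-0.52,0,0,-1],[-0.035,-0.5385,0,0,-1],[-0.035,-0.5385,0.0,0,-1],[-0.035,-0.5385,0,0,-1]]]'

```text
t: 6.58
tcp_pos: [0.5721, -0.1141, 0.1834]
orientation: [-3.141, 0.001, -0.335]
wrist_force: [-0.3, -0.8, -1.3]
gripper_width: 0.033
```

play_rows --targets '[[[0,0,0.04,0,-1],[0,0,0.09,0,-1],[0,0,0.14,0,-1],[0,0,0.19,0,-1],[0,0,0.24,0,-1],[0,0,0.28,0,-1],[0,0,0.3,0,-1],[0,0,0.3,0,-1],[0,0,0.3,0,-1]]]'

```text
t: 7.7
tcp_pos: [0.5726, -0.1143, 0.064]
orientation: [-3.141, -0.001, -0.335]
wrist_force: [-0.2, -0.0, -0.7]
gripper_width: 0.0329
```

Run:
```python
from h import *
c=cap('scene','s3'); s=arm.observe(); print(s['tcp_pos'],s['orientation'],s['wrist_force'],s['gripper_width'])
cv2.imwrite('pics/s3c.png',cv2.resize(c['frame'][130:290,240:400],None,fx=3.7,fy=3.7,interpolation=2))
```

```text
[ 0.57264462 -0.11431953  0.064195  ] [-3.14142887e+00 -8.13997866e-04 -3.34869354e-01] [ 0.91328173 -0.33385191 -0.95097232] 0.03279907876578375
```

View pics/s3c.png

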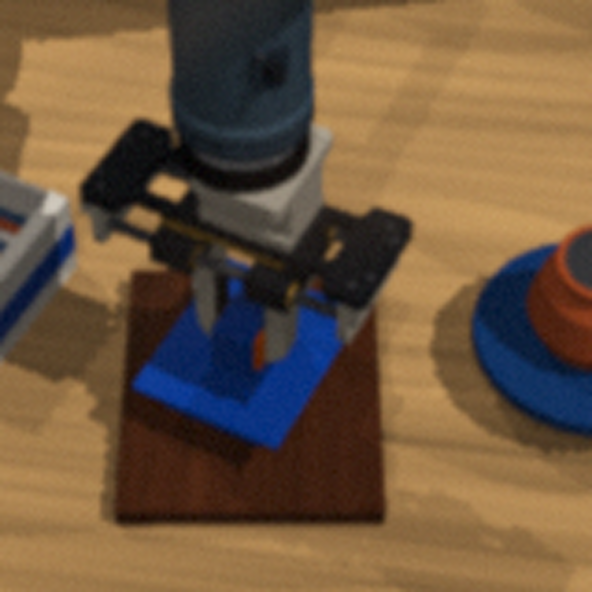

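The lid is level and about 12 mm above the middle of the board. I'll lower it in small steps until it makes contact.

play_rows --targets '[[[0,0,0.01,0,-1],[0,0,0.02,0,-1],[0,0,0.025,0,-1],[0,0,0.025,0,-1]]]'

```text
t: 8.25
tcp_pos: [0.5725, -0.1142, 0.0539]
orientation: [-3.141, -0.0, -0.335]
wrist_force: [0.2, -0.1, -1.3]
gripper_width: 0.033
```

play_rows --targets '[[[0,0,0.004,0,-1],[0,0,0.004,0,-1],[0,0,0.004,0,-1]]]'

```text
t: 8.62
tcp_pos: [0.5725, -0.1142, 0.0523]
orientation: [-3.141, -0.0, -0.335]
wrist_force: [0.7, 0.4, -1.4]
gripper_width: 0.0328
```

play_rows --targets '[[[0,0,0.004,0,-1],[0,0,0.004,0,-1],[0,0,0.004,0,-1]]]'

```text
t: 9.0
tcp_pos: [0.5726, -0.1143, 0.052]
orientation: [-3.142, -0.001, -0.335]
wrist_force: [-2.1, 0.6, 6.9]
gripper_width: 0.0328
```

The force rose to 7 N at z = 0.052, so the feet are on the board as predicted. I'll release and retreat.

play_rows --targets '[[[0,0,0,0,-0.2],[0,0,0,0,0.1],[0,0,0,0,0.4],[0,0,0,0,0.7],[0,0,0,0,1],[0,0,0,0,1],[0,0,0,0,1]]]'

```text
t: 9.88
tcp_pos: [0.5726, -0.1143, 0.052]
orientation: [-3.142, -0.001, -0.335]
wrist_force: [-0.3, 0.2, -0.0]
gripper_width: 0.0911
```

play_rows --targets '[[[0,0,-0.04,0,1],[0,0,-0.1,0,1],[0,0,-0.18,0,1],[0,0,-0.28,0,1],[-0.05,0,-0.35,0,1],[-0.15,0,-0.4,0,1],[-0.25,0,-0.42,0,1],[-0.35,0,-0.42,0,1],[-0.4,0,-0.42,0,1],[-0.4,0,-0.42,0,1],[-0.4,0,-0.42,0,1]]]'

```text
t: 11.25
tcp_pos: [0.4224, -0.0622, 0.2207]
orientation: [3.141, -0.003, -0.335]
wrist_force: [-0.1, 0.2, 0.3]
gripper_width: 0.0932
```

Run:
```python
from h import *
s=arm.observe(); print(s['t'],s['tcp_pos'],s['wrist_force'],s['gripper_width'])
for n in('top','scene'):
    c=cap(n,n+'9'); hsv=cv2.cvtColor(c['frame'],cv2.COLOR_BGR2HSV);d=c['depth']
    V,U=np.mgrid[:400,:640]; P=np.linalg.inv(c['K'])@np.stack([U.ravel(),V.ravel(),np.ones(U.size)])*d.ravel()
    W=(c['R'].T@(P-c['t'][:,None])).T.reshape(400,640,3)
    near=lambda x,y,r:(d>0)&(np.hypot(W[...,0]-x,W[...,1]-y)<r)
    bl=(hsv[...,0]>100)&(hsv[...,0]<130)
    m=near(.572,-.113,.1)&bl&(W[...,2]>.033)&(W[...,2]<.052); p=W[m]
    A=np.linalg.lstsq(np.c_[p[:,:2],np.ones(len(p))],p[:,2],rcond=None)[0]
    print(n,'lid',cv2.minAreaRect((p[:,:2]*1000).astype(np.float32)),np.median(p[:,2]),'tilt',A[:2])
    m=near(.514,-.321,.085)&(W[...,2]>.06)&(W[...,2]<.08); print('tub rim',cv2.minAreaRect((W[m][:,:2]*1000).astype(np.float32)))
cv2.imwrite('pics/s9.png',c['frame'])
```

```text
11.25 [ 0.42237319 -0.06215596  0.22071003] [-0.05295223  0.19349349  0.33083208] 0.09322051396731347
top lid ((607.8489379882812, -128.28897094726562), (103.4678955078125, 43.671844482421875), 70.67304992675781) 0.0444097428081347 tilt [-0.01073233  0.000801  ]
tub rim ((513.0994873046875, -321.98052978515625), (100.78465270996094, 120.92994689941406), 71.1540298461914)
scene lid ((571.680419921875, -114.09770202636719), (104.50261688232422, 127.10501861572266), 70.414306640625) 0.04162395565846667 tilt [0.00209547 0.00162544]
tub rim ((515.1893920898438, -320.32037353515625), (104.16027069091797, 124.47917175292969), 69.9692611694336)
```

View pics/s9.png

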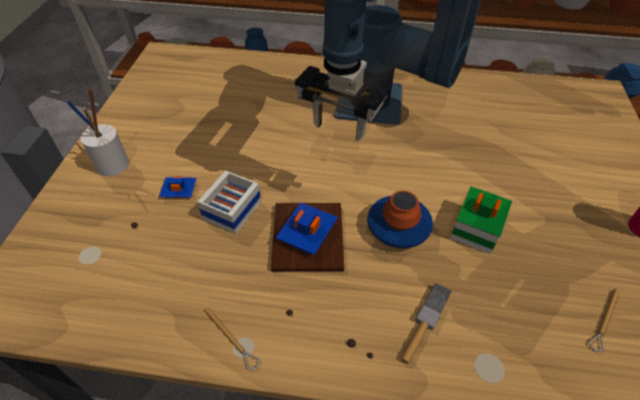

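The lid stands level on the board at (307,228), the tub is where it was at (230,202), the green tub has not moved, and the arm is clear of everything.

```bash
python3 -c "
from plant import arm
print(arm.sign_off())"
```

```text
the job is handed in; nothing more can be done
None
```

I opened the blue tub by squeezing both orange buttons fully in (jaws at 33 mm). I lifted the lid straight off, lowered it onto the board until the wrist force read 7 N, let go and backed away. The job was handed in after about 11 s on the robot's clock.

Last checks:
- **Lid:** the scene camera puts its centre within about 2 mm of the board's centre. Its plate top is about 25 mm above the board, as expected with the lid on its feet, and it tilts less than 0.003 rad.
- **Tubs:** the blue tub is within about 1 mm of where it started. I checked the green tub only by eye, and it looks unmoved.
- **Arm:** clear of everything, with the gripper open.
- **Disagreement:** the top camera saw only part of the lid, probably because the arm was in the way, so its centre for the lid is not usable. Its lid height (within 3 mm) and near-zero tilt (0.011 rad) agree with the scene camera.

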